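# Lock the index wheel on its shaft with the spring clip

## Robot

A 6-joint arm with a two-finger parallel gripper is mounted at the origin on a cart in front of the work surface, level with it; the furniture and walls round the work are solid. World frame = base frame: x ahead of the robot, y to its left, z up, the work surface at z = 0. Lengths are in mm, angles in rad, forces in N, time in s.
With the tool pointing down it reaches from about 400 to 825 mm from the base axis. Payload 7 kg.
Tool frame: the origin (TCP) lies on the centre line of the jaws, within the pads' length; the fingertips stand 22 mm ahead of it and the grasp point (between the pads) lies 3 mm ahead of it; z points along the fingers, y is the line along which they close (so a half turn about z gives the same grasp; the last joint's range is limited). The gripper opens to 85 mm and grips with 20 to 120 N. Pads are 22 mm wide; open, the fingers measure 114 mm over their backs; the gripper's body (76 mm by 85 mm) begins 54 mm behind the grasp point. The pads swing forward as they close: fully open they stand 13 mm farther back than shut.
Start: joints at [-0.833, 0.359, 0.012, 0, -1.224, -0.288], TCP at [293.452, -607.85, 232.202] pointing down, gripper open.
Joint ranges: [-3.07, 3.07], [-1.43, 2.12], [-1.02, 1.25], [-3.03, 1.67], [-3.05, -0], [-3.03, 3.03]. Speed limits (rad/s): [2.39, 2.39, 3.01, 3.14, 3.14, 3.14].

## Interface

Orientations are given as a unit quaternion [x, y, z, w].
In Python, from rig import get_state, viewer, close_job gives the robot as it stands. The module is installed in compiled form; this text tells all that it offers.
- The arm moves only by the shell command python3 -m jog 'ROWS' [OPENING] [FORCE]. ROWS is JSON, a list of rows, each an object with "offset": the shift along the tool's x, y, z in mm, a list of three; "turn": the turn about the tool's z in degrees. A call has exactly 10 rows; each row is the pose to reach, as a shift and turn from the pose commanded when the call began, along the tool's axes at that moment; what a row does not reach only later rows make up. A row lasts 1/12 s, in which the tool goes at most 41.7 mm and 7.16 degrees, less where a joint would pass 70% of its speed; a pose out of reach is approached as far as the arm can. A call with a gripper value outside its range is refused whole. OPENING is the opening in per cent of the stroke, from 0 (shut) to 100 (fully open), set as the call begins (- or left out, the last holds). The fingers move at their own pace and stop on an object; FORCE is the grip in N (left out, the last holds). Time passes only in rows, so rows that repeat a pose let the fingers close, or fill a call up. It gives the time, the measured TCP pose, the force, the opening and the grip force at its end, in the units of the state.
- get_state(): the state, without advancing time (a new reading comes with each control period).
- viewer.snapshot(name): name is "side" or "top"; returns a dict with "img" (420x560x3 uint8, blue, green, red), "fx", "fy", "cx", "cy" (pixels), "distortion" ([k1, k2, p1, p2, k3] as OpenCV has them; the pictures are not rectified), "rvec" (rotation vector, rad) and "tvec" (3), from world to camera coordinates, as OpenCV has them. Camera axes: x right, y down, z forward; pixel columns grow to the right and rows downward; lengths in mm; the calibration is good to about 2 mm. A picture is of the moment at which its call begins. There is no depth.
- close_job(): hands the job in; it is judged then, once.
The state is a dict: "time_s": time; "joint_positions": joint angles; "joint_vel": joint speeds; "effort": joint torques, N m; "tcp_pos": TCP position; "tool_rot": TCP orientation; "wrist_force": force on the tool from outside, world axes, zero at the start; "ft_torque": the same for the moment, N m; "finger_gap": finger opening in mm; "grip_force": force on a finger pad.
Only numpy, scipy, OpenCV 4.12 (cv2) and the standard library are available. Lean on these libraries where they do the work, as an engineer would, in place of code of your own. Each camera call takes 0.05 s, during which the arm holds its last target. There are 200 camera calls.

## Task

Slide the index wheel along the shaft until it is fully home against the shoulder, which bares the groove in the shaft. Then take the smaller of the two spring clips out of the rack and press it straight down into the groove, right beside the wheel's hub, until it snaps in and seats fully, and let go. Press with feeling: do not ram the wheel, touch its hub with the clip only lightly, do not force the clip, leave the larger clip in the rack and leave the other things on the bench alone.

Things in the scene. Friction and masses are not known exactly. Their poses are not given: they have to be found in the camera images.
- stand: Fixed stand. Grey base 140 x 90 x 12 mm, aluminium bearing block (34 x 56 mm, top at 122 mm, front face x = -28 mm), level steel shaft of 20 mm diameter standing out of it along the stand's +x (about the world's +y), axis at y = 0, 100 mm above the bench. Origin: under the base's centre, on the bench; z up. The shaft is clamped in the block and does not move, but how far it stands out differs by up to 12 mm either way.
- wheel (a joint): How far the wheel stands from home, m, along the stand's +x: 0 = home against the shoulder, at most 0.030; at first 0.012 to 0.024, where the hub covers the groove. Disc of 64 mm diameter, 10 mm thick; coaxial hub, 28 mm diameter, stands 28 mm out of it toward the shaft's end. Slides with about 2.5 N friction, does not turn. Push the disc's outer face above the hub. Over 35 N is ramming.
- groove_nominal (a point): Point fixed to the stand on the shaft's axis (x = 29.5 mm, z = 100 mm), where the clip's bore belongs at the middle setting of the shaft. All on the shaft shifts with its setting, up to 12 mm along x, not measured: shoulder face 41.5 mm behind this point, home wheel's hub end face 3.5 mm behind, shaft's end 28.5 mm beyond. The clip has 1 mm play either way in the 14 mm diameter groove; touching the home hub it fits.
- clip: Smaller spring clip: steel fork 5 mm thick, 30 mm wide, two springy prongs, black tab. Origin: bore centre; z toward the tab, x through the thickness (along the shaft when fitted, either way round), y across the prongs. Prong ends reach 14.5 mm below the origin; neck (z 16 to 42 mm) 16 x 5 mm. The inner back stands 7.3 mm above the origin. Over 40 N of contact force between clip and stand, or 15 N between clip and wheel, is forcing.
- clip_tab (a point): Centre of the smaller clip's tab, 55 mm above its origin; the tab is 12 (x) x 18 (y) x 26 mm. Pressed over the groove, the flares touch when the bore is about 12 mm above the axis; spreading the prongs takes 8 to 16 N until it is about 8 mm above, then they snap past, the clip pulls itself down and the inner back stops hard on the groove. They cannot spread over the 20 mm shaft beside it.
- large_clip: Larger spring clip, same shape and tab, but a fork 45 mm wide with a 21 mm bore. Origin: bore centre. Stands in the other slot; not for this shaft; stays in the rack.
- rack: Fixed grey plastic clip rack, 34 (x) x 124 (y) x 24 mm, origin under its centre on the bench. Two slots, 6.7 mm (x) by 50.7 mm (y), 18 mm deep, at y = -29 and +29 mm; in each a clip stands upright, prongs down, tab up, its x along the rack's x. The smaller clip's bore is 20.6 mm above the bench at first. Which clip is in which slot varies.
- objective_can: bystander: plastic canister, 38 mm diameter, 56 mm high, clear upper half over a black lower half
- spare_eyepiece: bystander: black eyepiece standing on the bench, 35 mm diameter, 45 mm high
- screwdriver: bystander: small screwdriver, 130 mm long along its own y, lying
- mount_03: bystander: black round specimen mount, 30 mm diameter, 14 mm high
Not all that is in view belongs to the job. What is shaped like the clip but orange is not meant.

How it is judged:
By the outcome, as a careful person would: the job done as asked, in the order asked, and still so for the second after the job is handed in, with the robot touching nothing.
It also fails if it takes over 58 s, if anything falls off the work surface, if the arm or the gripper's body presses on something with over 40 N, if the wrist force passes 120 N, or if a joint passes its speed limit or range.

## Working session

There is one attempt and no reset: what is moved stays moved. The work goes in short steps, Python scripts to look and compute and a shell command to move; the robot and the scene stay as the last step left them, time stands still between calls to the robot, and variables do not carry over. Pictures are saved under pics/ and viewed, at most 10 in all, crops included, and the job is handed in when it is done.

```bash
mkdir -p pics; cat > h.py <<'E'
import numpy as np, cv2, json
from rig import get_state, viewer, close_job
from scipy.spatial.transform import Rotation as R
def snap(n, f=None):
    s=viewer.snapshot(n)
    s['K']=np.array([[s['fx'],0,s['cx']],[0,s['fy'],s['cy']],[0,0,1.]]); s['D']=np.array(s['distortion'],float)
    s['rv']=np.array(s['rvec'],float); s['tv']=np.array(s['tvec'],float)
    if f: cv2.imwrite('pics/'+f,s['img'])
    return s
def proj(s,P): return cv2.projectPoints(np.array(P,float).reshape(-1,1,3),s['rv'],s['tv'],s['K'],s['D'])[0].reshape(-1,2)
def ray(s,uv):
    n=cv2.undistortPoints(np.array(uv,float).reshape(-1,1,2),s['K'],s['D']).reshape(-1,2)
    Rm=cv2.Rodrigues(s['rv'])[0]; d=np.c_[n,np.ones(len(n))]@Rm
    return -Rm.T@s['tv'].ravel(), d
def onplane(s,uv,z=None,ax=2):
    c,d=ray(s,uv); return c+d*((z-c[ax])/d[:,ax])[:,None]
def tri(s1,u1,s2,u2):
    c1,d1=ray(s1,u1);c2,d2=ray(s2,u2);o=[]
    for a,b in zip(d1,d2):
        t=np.linalg.lstsq(np.c_[a,-b],c2-c1,rcond=None)[0]; p,q=c1+a*t[0],c2+b*t[1]; o.append(np.r_[(p+q)/2,np.linalg.norm(p-q)])
    return np.array(o)
E
python3 - <<'E'
from h import *
np.set_printoptions(suppress=True,precision=3)
for n in('side','top'):
    s=snap(n,n+'0.png'); print(n,s['fx'],s['cx'],s['cy'],ray(s,[[280,210]]))
st=get_state(); print(st); print(R.from_quat(st['tool_rot']).as_matrix())
E
```

```text
side 492.9072954011498 284.00385894616437 221.16393665616243 (array([ 335.836, -989.738,  403.614]), array([[ 0.225,  0.913, -0.34 ]]))
top 481.247340813991 283.96740273194257 210.23492779027913 (array([ 479.014, -181.301,  947.539]), array([[ 0.061,  0.033, -0.998]]))
{'time_s': 0.1, 'joint_positions': array([-0.833,  0.359,  0.011, -0.   , -1.224, -0.288]), 'joint_vel': array([-0.001, -0.001,  0.002,  0.001,  0.   , -0.001]), 'effort': array([ -0.004, -58.476,  29.411,   6.954,  -0.003,   0.   ]), 'tcp_pos': array([ 293.26 , -607.499,  231.368]), 'tool_rot': array([-0.223,  0.975,  0.001, -0.   ]), 'wrist_force': array([ 0.72 , -0.725, -0.548]), 'ft_torque': array([-0.056, -0.034, -0.023]), 'grip_force': 0.0, 'finger_gap': 85.60504275767428}
[[-0.901 -0.435 -0.001]
 [-0.435  0.901  0.001]
 [ 0.     0.001 -1.   ]]
```

View pics/side0.png

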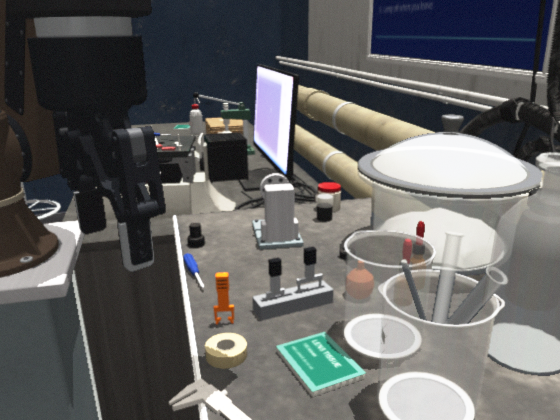

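View pics/top0.png

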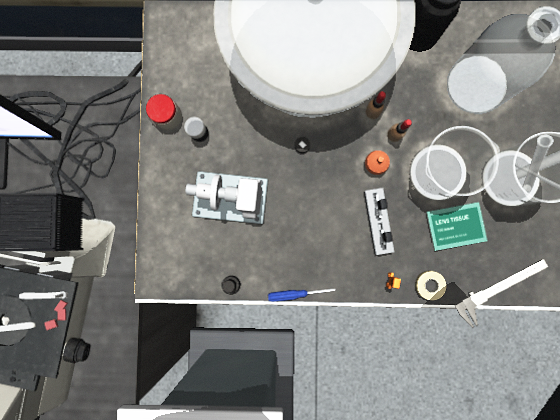

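```bash
python3 - <<'E'
import cv2,numpy as np
t=cv2.imread('pics/top0.png');s=cv2.imread('pics/side0.png')
def c(im,x,y,w,h,k): return cv2.resize(im[y:y+h,x:x+w],None,fx=k,fy=k,interpolation=cv2.INTER_CUBIC)
# each 400x300
m=np.vstack([np.hstack([c(t,180,160,100,75,4),c(t,340,180,100,75,4)]),np.hstack([c(s,240,170,80,60,5)[:300,:400],c(s,250,240,100,75,4)])])
cv2.imwrite('pics/m0.png',m)
E
```

```text
(no output)
```

View pics/m0.png

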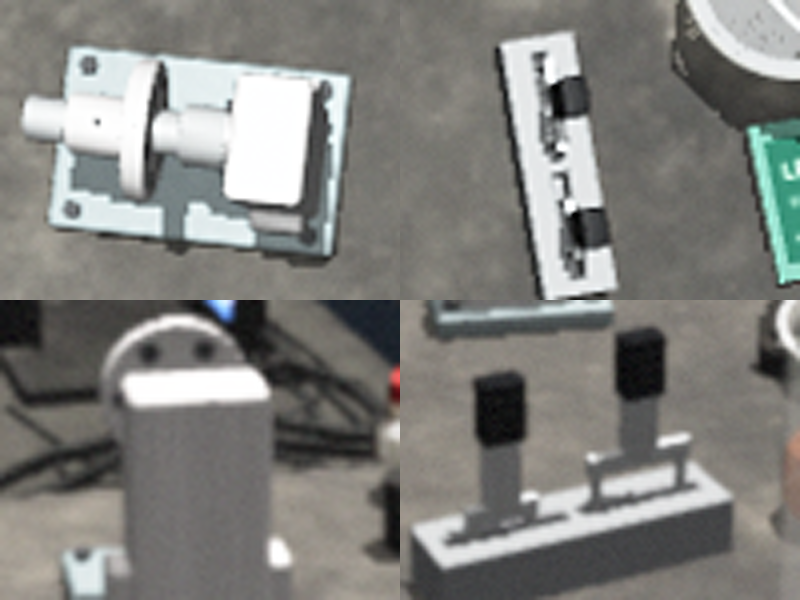

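```bash
python3 - <<'E'
from h import *
from scipy.optimize import least_squares
np.set_printoptions(suppress=True,precision=2)
t=snap('top');s=snap('side')
def fit(obs,x0):
    def W(p,q): c,sn=np.cos(p[2]),np.sin(p[2]); q=np.array(q,float); return np.c_[p[0]+c*q[:,0]-sn*q[:,1],p[1]+sn*q[:,0]+c*q[:,1],q[:,2]]
    f=lambda p:np.concatenate([(proj(cam,W(p,q))-uv).ravel() for cam,q,uv in obs])
    r=least_squares(f,x0,x_scale=[10,10,.1]);print(r.x,np.degrees(r.x[2]),'res',r.fun);return r.x,lambda q:W(r.x,q)
# stand
uv=[[197.5,171.5],[268,178.5],[263.25,224.25],[192,216.75]]
print(onplane(t,uv,12.))
p,W=fit([(t,[[70,45,12],[-70,45,12],[-70,-45,12],[70,-45,12]],np.roll(uv,0,0))],[470,-100,1.57])
p,W=fit([(t,[[70,-45,12],[-70,-45,12],[-70,45,12],[70,45,12]],uv)],[470,-100,1.57])
g=W([[29.5,0,100],[58,0,100],[-28,0,100]]);print('groove,end,blockface',g)
R_=onplane(t,[[185.5,189.5],[196.5,191],[211,180]],100.);print('shaft end, hub end',R_,'in stand x',(R_-[p[0],p[1],0])@[np.cos(p[2]),np.sin(p[2]),0],(R_-[p[0],p[1],0])@[-np.sin(p[2]),np.cos(p[2]),0])
# rack
print(onplane(t,[[364.5,191.5],[383.75,187.75],[395,252.5]],24.),onplane(s,[[253,296.25],[333.25,289.25]],24.))
for x0 in([420,-390,1.6],):
  p,W=fit([(t,[[17,-62,24],[-17,-62,24],[-17,62,24]],[[364.5,191.5],[383.75,187.75],[395,252.5]]),(s,[[17,62,24],[-17,-62,24]],[[253,296.25],[333.25,289.25]])],x0)
  print('slots',W([[0,29,20.6],[0,-29,20.6]]))
print('tab small',tri(t,[[387.3,236.7]],s,[[275,267]]))
print('tab large',tri(t,[[382.5,204]],s,[[310,256]]))
E
```

```text
[[ 609.6    12.84   12.  ]
 [ 597.65 -126.01   12.  ]
 [ 507.97 -118.4    12.  ]
 [ 520.48   21.21   12.  ]]
[559.42 -52.53   1.5 ] 85.75027346859942 res [ -5.21  45.63  -4.43  45.04   4.59 -46.49   4.94 -45.2 ]
[558.93 -52.59   1.48] 84.95499704193514 res [-0.17 -0.16  0.13  0.03 -0.02  0.01  0.06  0.11]
groove,end,blockface [[561.52 -23.2  100.  ]
 [564.03   5.19 100.  ]
 [556.46 -80.48 100.  ]]
shaft end, hub end [[564.84  15.09 100.  ]
 [562.45  -4.57 100.  ]
 [582.44 -29.89 100.  ]] in stand x [67.94 48.14 24.68] [  0.06   0.71 -21.43]
[[ 573.47 -312.55   24.  ]
 [ 581.19 -349.21   24.  ]
 [ 457.86 -370.87   24.  ]] [[ 453.08 -336.13   24.  ]
 [ 579.17 -347.39   24.  ]]
[ 516.13 -342.27    1.76] 100.70244504325646 res [ 0.79 -0.21 -0.92  0.5  -0.2  -0.27 -0.54  0.39  0.64 -0.06]
slots [[ 487.63 -347.66   20.6 ]
 [ 544.62 -336.89   20.6 ]]
tab small [[ 486.53 -346.55   74.65    1.21]]
tab large [[ 544.56 -336.46   81.08    2.  ]]
```

```bash
python3 -m jog '[{"offset":[-30,25,0],"turn":0},{"offset":[-60,50,0],"turn":0},{"offset":[-90,75,0],"turn":0},{"offset":[-120,100,0],"turn":0},{"offset":[-150,125,0],"turn":0},{"offset":[-180,150,0],"turn":0},{"offset":[-210,175,0],"turn":0},{"offset":[-240,200,0],"turn":0},{"offset":[-270,225,0],"turn":0},{"offset":[-300,250,0],"turn":0}]' 0 60
python3 -m jog '[{"offset":[-30,25,0],"turn":0},{"offset":[-60,50,0],"turn":5},{"offset":[-90,75,0],"turn":10},{"offset":[-120,100,0],"turn":15},{"offset":[-150,125,0],"turn":20},{"offset":[-180,150,0],"turn":25},{"offset":[-206,177,15],"turn":31},{"offset":[-206,177,40],"turn":31},{"offset":[-206,177,60],"turn":31},{"offset":[-206,177,60],"turn":31}]'
python3 - <<'E'
from h import *
snap('top','t1.png');snap('side','s1.png')
t=cv2.imread('pics/t1.png');s=cv2.imread('pics/s1.png')
c=lambda im,x,y,w,h,k: cv2.resize(im[y:y+h,x:x+w],None,fx=k,fy=k,interpolation=cv2.INTER_CUBIC)
cv2.imwrite('pics/m1.png',np.hstack([c(t,170,150,100,100,4),c(s,230,120,100,100,4)]))
st=get_state();print(st['tcp_pos'],R.from_quat(st['tool_rot']).as_matrix().round(3))
E
```

```text
time_s: 1.03
tcp_pos: [455.2, -250.4, 232.4]
tool_rot: [-0.223, 0.975, -0.0, 0.0]
wrist_force: [1.1, -0.1, -0.2]
finger_gap: -0.3
grip_force: 0.0
time_s: 1.87
tcp_pos: [560.9, -2.8, 167.9]
tool_rot: [0.045, 0.999, -0.001, -0.004]
wrist_force: [-0.8, -0.6, -0.4]
finger_gap: -0.1
grip_force: 0.0
[563.23120761  -3.53195956 172.10578507] [[-0.996  0.091 -0.001]
 [ 0.091  0.996 -0.001]
 [ 0.001 -0.001 -1.   ]]
```

View pics/m1.png

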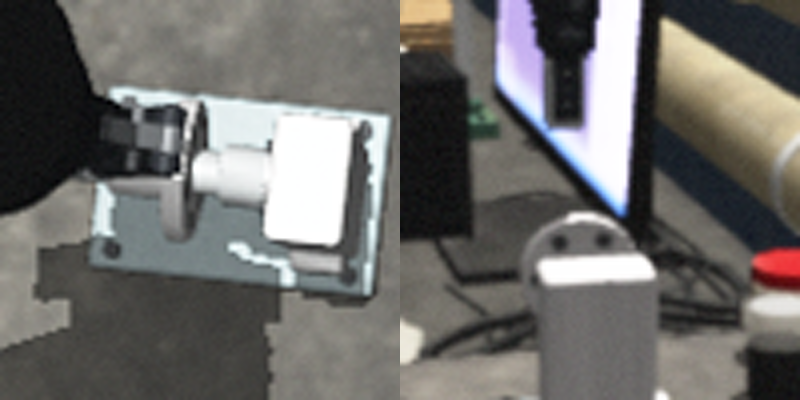

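```bash
python3 -m jog '[{"offset":[0,0,8],"turn":0},{"offset":[0,0,16],"turn":0},{"offset":[0,0,24],"turn":0},{"offset":[0,0,31],"turn":0},{"offset":[0,0,31],"turn":0},{"offset":[0,-2,31],"turn":0},{"offset":[0,-4,31],"turn":0},{"offset":[0,-6,31],"turn":0},{"offset":[0,-8,31],"turn":0},{"offset":[0,-8,31],"turn":0}]'
python3 -m jog '[{"offset":[0,-1,0],"turn":0},{"offset":[0,-2,0],"turn":0},{"offset":[0,-3,0],"turn":0},{"offset":[0,-4,0],"turn":0},{"offset":[0,-5,0],"turn":0},{"offset":[0,-6,0],"turn":0},{"offset":[0,-7,0],"turn":0},{"offset":[0,-8,0],"turn":0},{"offset":[0,-9,0],"turn":0},{"offset":[0,-9,0],"turn":0}]'
```

```text
time_s: 2.8
tcp_pos: [562.8, -11.6, 141.5]
tool_rot: [0.046, 0.999, 0.0, 0.0]
wrist_force: [0.1, 0.6, -0.6]
finger_gap: -0.1
grip_force: 0.0
time_s: 3.63
tcp_pos: [561.9, -20.4, 141.2]
tool_rot: [0.046, 0.999, -0.0, -0.0]
wrist_force: [-0.6, 0.2, 0.1]
finger_gap: 0.3
grip_force: 0.0
```

```bash
python3 -m jog '[{"offset":[0,-0.5,0],"turn":0},{"offset":[0,-1,0],"turn":0},{"offset":[0,-1.5,0],"turn":0},{"offset":[0,-2,0],"turn":0},{"offset":[0,-2.5,0],"turn":0},{"offset":[0,-3,0],"turn":0},{"offset":[0,-3.5,0],"turn":0},{"offset":[0,-4,0],"turn":0},{"offset":[0,-4.5,0],"turn":0},{"offset":[0,-5,0],"turn":0}]'
python3 -m jog '[{"offset":[0,-0.5,0],"turn":0},{"offset":[0,-1,0],"turn":0},{"offset":[0,-1.5,0],"turn":0},{"offset":[0,-2,0],"turn":0},{"offset":[0,-2.5,0],"turn":0},{"offset":[0,-3,0],"turn":0},{"offset":[0,-3,0],"turn":0},{"offset":[0,-3,0],"turn":0},{"offset":[0,-3,0],"turn":0},{"offset":[0,-3,0],"turn":0}]'
```

```text
time_s: 4.47
tcp_pos: [561.5, -25.3, 141.2]
tool_rot: [0.046, 0.999, 0.0, -0.0]
wrist_force: [0.1, -0.2, 1.1]
finger_gap: -0.1
grip_force: 0.0
time_s: 5.3
tcp_pos: [561.2, -28.2, 141.2]
tool_rot: [0.046, 0.999, 0.0, -0.0]
wrist_force: [-0.2, -0.1, 0.3]
finger_gap: -0.1
grip_force: 0.0
```

```bash
python3 -m jog '[{"offset":[0,-0.5,0],"turn":0},{"offset":[0,-1,0],"turn":0},{"offset":[0,-1.5,0],"turn":0},{"offset":[0,-2,0],"turn":0},{"offset":[0,-2.5,0],"turn":0},{"offset":[0,-3,0],"turn":0},{"offset":[0,-3.5,0],"turn":0},{"offset":[0,-4,0],"turn":0},{"offset":[0,-4.5,0],"turn":0},{"offset":[0,-5,0],"turn":0}]'
python3 - <<'E'
from h import *
t=snap('top','t2.png')['img'];s=snap('side')['img']
c=lambda im,x,y,w,h,k: cv2.resize(im[y:y+h,x:x+w],None,fx=k,fy=k,interpolation=cv2.INTER_CUBIC)
cv2.imwrite('pics/m2.png',np.hstack([c(t,170,150,80,80,5),c(s,240,140,80,80,5)]))
E
```

```text
time_s: 6.13
tcp_pos: [560.7, -33.3, 141.2]
tool_rot: [0.046, 0.999, 0.0, 0.0]
wrist_force: [0.5, -0.3, 0.9]
finger_gap: 0.1
grip_force: 0.0
```

View pics/m2.png

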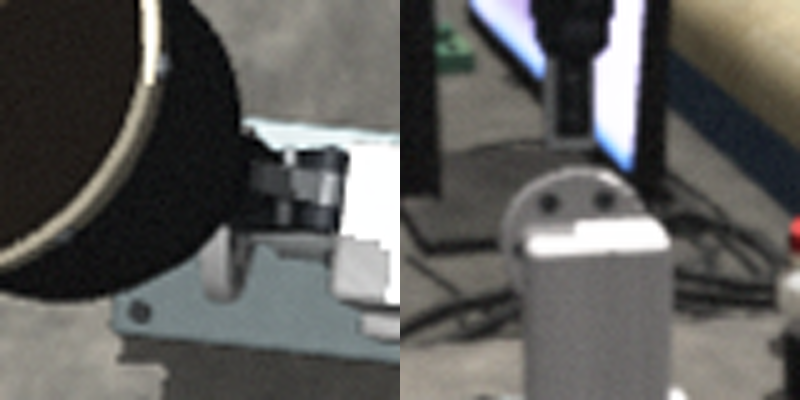

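```bash
python3 - <<'E'
from h import *
np.set_printoptions(suppress=True,precision=1)
t=snap('top');s=snap('side')
for P in([560.7,-33.3,119],[560.7,-33.3,135],[560.7,-33.3,160],[559.8,-37.6,132],[560.7,-25,132]): print(P,proj(t,[P]),proj(s,[P]))
print(onplane(s,[[272,169.5]],-33.,1), onplane(s,[[283,173.5]],-28.,1))
E
```

```text
[560.7, -33.3, 119] [[210.7 191.1]] [[274.6 178. ]]
[560.7, -33.3, 135] [[209.1 190.2]] [[274.5 170.5]]
[560.7, -33.3, 160] [[206.4 188.6]] [[274.3 158.6]]
[559.8, -37.6, 132] [[211.9 190.9]] [[274.6 172.5]]
[560.7, -25, 132] [[204.5 190.3]] [[273.6 170.9]]
[[555.6 -33.  137.4]] [[580.1 -28.  125.7]]
```

```bash
python3 - <<'E'
from h import *
np.set_printoptions(suppress=True,precision=1)
t=snap('top');s=snap('side')
y=np.array([-.435,.901,0])
for k in(-57,-42,42,57):
  P=np.array([293.3,-607.5,222])+k*y; print(k,proj(s,[P]))
a=t['img'].copy();b=s['img'].copy()
for z,c in((119,(0,0,255)),(141,(0,255,0)),(200,(255,0,0)),(260,(0,255,255))):
  for im,cam in((a,t),(b,s)):
    u=proj(cam,[[560.7,-33.3,z]])[0]; cv2.circle(im,tuple(int(round(v)) for v in u),1,c,-1)
c=lambda im,x,y,w,h,k: cv2.resize(im[y:y+h,x:x+w],None,fx=k,fy=k,interpolation=cv2.INTER_NEAREST)
cv2.imwrite('pics/m3.png',np.hstack([c(a,120,90,140,140,2.85),c(b,220,20,140,200,2.85)[-399:]]))
E
```

```text
-57 [[149.5 297.1]]
-42 [[140.6 289.5]]
42 [[ 99.  253.9]]
57 [[ 92.8 248.6]]
```

View pics/m3.png

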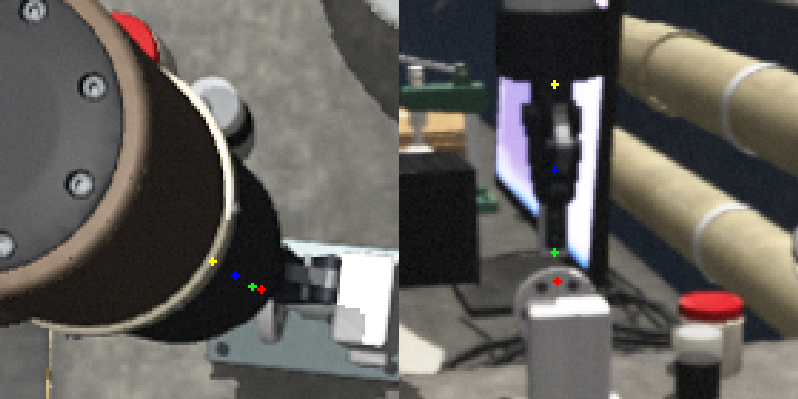

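```bash
python3 -m jog '[{"offset":[0,4,-4],"turn":0},{"offset":[0,10,-4],"turn":0},{"offset":[0,18,-4],"turn":0},{"offset":[0,26,-2],"turn":0},{"offset":[0,28,4],"turn":0},{"offset":[0,28,9],"turn":0},{"offset":[0,28,13],"turn":0},{"offset":[0,28,16],"turn":0},{"offset":[0,28,17],"turn":0},{"offset":[0,28,17],"turn":0}]'
python3 -m jog '[{"offset":[0,-1,0],"turn":0},{"offset":[0,-2,0],"turn":0},{"offset":[0,-3,0],"turn":0},{"offset":[0,-4,0],"turn":0},{"offset":[0,-5,0],"turn":0},{"offset":[0,-6,0],"turn":0},{"offset":[0,-7,0],"turn":0},{"offset":[0,-8,0],"turn":0},{"offset":[0,-9,0],"turn":0},{"offset":[0,-10,0],"turn":0}]'
python3 -m jog '[{"offset":[0,-0.7,0],"turn":0},{"offset":[0,-1.4,0],"turn":0},{"offset":[0,-2.1,0],"turn":0},{"offset":[0,-2.8,0],"turn":0},{"offset":[0,-3.5,0],"turn":0},{"offset":[0,-4.2,0],"turn":0},{"offset":[0,-4.9,0],"turn":0},{"offset":[0,-5.6,0],"turn":0},{"offset":[0,-6.3,0],"turn":0},{"offset":[0,-7,0],"turn":0}]'
```

```text
time_s: 7.27
tcp_pos: [563.0, -5.6, 123.7]
tool_rot: [0.046, 0.999, -0.0, -0.0]
wrist_force: [0.4, -0.1, 0.6]
finger_gap: -0.1
grip_force: 0.0
time_s: 8.1
tcp_pos: [562.4, -15.4, 124.2]
tool_rot: [0.046, 0.999, 0.0, -0.0]
wrist_force: [0.1, 0.3, 0.0]
finger_gap: -0.1
grip_force: 0.0
time_s: 8.93
tcp_pos: [561.8, -22.0, 124.2]
tool_rot: [0.046, 0.999, 0.0, 0.0]
wrist_force: [0.9, 3.0, 0.1]
finger_gap: 0.2
grip_force: 1.1
```

```bash
python3 -m jog '[{"offset":[0,-0.6,0],"turn":0},{"offset":[0,-1.2,0],"turn":0},{"offset":[0,-1.8,0],"turn":0},{"offset":[0,-2.4,0],"turn":0},{"offset":[0,-3,0],"turn":0},{"offset":[0,-3.6,0],"turn":0},{"offset":[0,-4.2,0],"turn":0},{"offset":[0,-4.8,0],"turn":0},{"offset":[0,-5.4,0],"turn":0},{"offset":[0,-6,0],"turn":0}]'
python3 -m jog '[{"offset":[0,-0.3,0],"turn":0},{"offset":[0,-0.6,0],"turn":0},{"offset":[0,-0.9,0],"turn":0},{"offset":[0,-1.2,0],"turn":0},{"offset":[0,-1.5,0],"turn":0},{"offset":[0,-1.8,0],"turn":0},{"offset":[0,-2.1,0],"turn":0},{"offset":[0,-2.4,0],"turn":0},{"offset":[0,-2.7,0],"turn":0},{"offset":[0,-3,0],"turn":0}]'
```

```text
time_s: 9.77
tcp_pos: [561.2, -28.3, 124.2]
tool_rot: [0.046, 0.999, 0.0, 0.0]
wrist_force: [0.3, 1.7, -0.9]
finger_gap: -0.0
grip_force: 1.0
time_s: 10.6
tcp_pos: [560.9, -31.2, 124.2]
tool_rot: [0.046, 0.999, 0.0, 0.0]
wrist_force: [0.0, 2.2, -0.1]
finger_gap: -0.2
grip_force: 1.0
```

```bash
python3 -m jog '[{"offset":[0,-0.2,0],"turn":0},{"offset":[0,-0.4,0],"turn":0},{"offset":[0,-0.6,0],"turn":0},{"offset":[0,-0.8,0],"turn":0},{"offset":[0,-1.0,0],"turn":0},{"offset":[0,-1.2,0],"turn":0},{"offset":[0,-1.4,0],"turn":0},{"offset":[0,-1.6,0],"turn":0},{"offset":[0,-1.8,0],"turn":0},{"offset":[0,-2,0],"turn":0}]'
python3 - <<'E'
from rig import get_state
print(get_state()['wrist_force'])
E
```

```text
time_s: 11.43
tcp_pos: [560.8, -33.2, 124.2]
tool_rot: [0.046, 0.999, 0.0, 0.0]
wrist_force: [0.2, 2.8, -0.5]
finger_gap: 0.2
grip_force: 1.0
[ 0.20766165  2.82136572 -0.45172907]
```

```bash
python3 -m jog '[{"offset":[0,-0.2,0],"turn":0},{"offset":[0,-0.4,0],"turn":0},{"offset":[0,-0.6,0],"turn":0},{"offset":[0,-0.8,0],"turn":0},{"offset":[0,-1.0,0],"turn":0},{"offset":[0,-1.2,0],"turn":0},{"offset":[0,-1.4,0],"turn":0},{"offset":[0,-1.5,0],"turn":0},{"offset":[0,-1.5,0],"turn":0},{"offset":[0,-1.5,0],"turn":0}]'
```

```text
time_s: 12.27
tcp_pos: [560.7, -33.8, 124.1]
tool_rot: [0.046, 0.999, 0.001, 0.0]
wrist_force: [-0.8, 7.9, 0.0]
finger_gap: -0.0
grip_force: 3.3
```

```bash
python3 -m jog '[{"offset":[0,-0.6,0],"turn":0},{"offset":[0,-0.6,0],"turn":0},{"offset":[0,4,0],"turn":0},{"offset":[0,14,0],"turn":0},{"offset":[0,24,-5],"turn":0},{"offset":[0,26,-25],"turn":0},{"offset":[0,26,-50],"turn":0},{"offset":[0,26,-75],"turn":0},{"offset":[0,26,-80],"turn":0},{"offset":[0,26,-80],"turn":0}]'
python3 -m jog '[{"offset":[4,-32,0],"turn":0},{"offset":[9,-70,0],"turn":-3},{"offset":[14,-108,0],"turn":-6},{"offset":[19,-146,0],"turn":-9},{"offset":[24,-184,0],"turn":-12},{"offset":[29,-222,0],"turn":-15},{"offset":[34,-260,0],"turn":-16},{"offset":[39,-298,0],"turn":-16},{"offset":[44,-334,0],"turn":-16},{"offset":[45,-345,0],"turn":-16}]' 45 60
python3 -m jog '[{"offset":[0,0,8],"turn":0},{"offset":[0,0,16],"turn":0},{"offset":[0,0,24],"turn":0},{"offset":[0,0,32],"turn":0},{"offset":[0,0,40],"turn":0},{"offset":[0,0,48],"turn":0},{"offset":[0,0,56],"turn":0},{"offset":[0,0,64],"turn":0},{"offset":[0,0,70],"turn":0},{"offset":[0,0,70],"turn":0}]'
python3 - <<'E'
from h import *
np.set_printoptions(suppress=True,precision=2)
ts=snap('top','t4.png');t=ts['img'];s=snap('side','s4.png')['img']
c=lambda im,x,y,w,h,k: cv2.resize(im[y:y+h,x:x+w],None,fx=k,fy=k,interpolation=cv2.INTER_CUBIC)
cv2.imwrite('pics/m4.png',np.vstack([np.hstack([c(t,180,165,80,60,5),c(s,240,200,80,60,5)]),np.hstack([c(t,340,190,80,60,5),c(s,240,250,80,60,5)])]))
st=get_state();print(st['tcp_pos'],R.from_quat(st['tool_rot']).as_matrix(),st['wrist_force'])
E
```

```text
time_s: 13.1
tcp_pos: [564.3, -8.1, 206.9]
tool_rot: [0.045, 0.999, 0.0, 0.002]
wrist_force: [-0.2, 0.5, -0.4]
finger_gap: -0.0
grip_force: 0.0
time_s: 13.93
tcp_pos: [484.8, -351.6, 202.8]
tool_rot: [-0.092, 0.996, 0.0, -0.001]
wrist_force: [-0.2, 0.9, -0.5]
finger_gap: 38.1
grip_force: 0.0
time_s: 14.77
tcp_pos: [486.0, -347.8, 132.5]
tool_rot: [-0.094, 0.996, 0.001, -0.001]
wrist_force: [-0.2, -0.3, 0.1]
finger_gap: 38.4
grip_force: 0.0
[ 486.7  -348.31  134.03] [[-0.98 -0.19 -0.  ]
 [-0.19  0.98 -0.  ]
 [ 0.    0.   -1.  ]] [-0.1  -0.7   0.86]
```

View pics/m4.png

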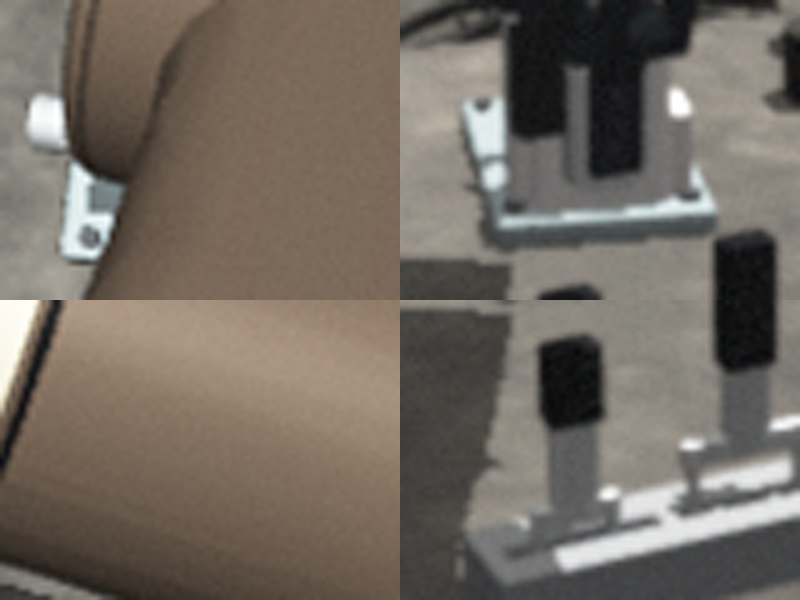

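```bash
python3 - <<'E'
from h import *
np.set_printoptions(suppress=True,precision=1)
s=snap('side')
c=np.array([486.7,-348.3,0]);y=np.array([-.19,.98,0])
for k in(-19,-31,19,31):
  for z in(112,125,131,137): print(k,z,proj(s,[c+k*y+[0,0,z]]))
print(proj(s,[[487,-347,88.6],[487,-347,62.6],[487,-347,75.6]]))
E
```

```text
-19 112 [[281.  249.3]]
-19 125 [[280.9 241. ]]
-19 131 [[280.9 237.1]]
-19 137 [[280.9 233.2]]
-31 112 [[284.6 252.5]]
-31 125 [[284.6 244. ]]
-31 131 [[284.5 240.1]]
-31 137 [[284.5 236.1]]
19 112 [[270.2 239.9]]
19 125 [[270.1 231.8]]
19 131 [[270.  228.1]]
19 137 [[269.9 224.3]]
31 112 [[267.  237.1]]
31 125 [[266.8 229.1]]
31 131 [[266.8 225.4]]
31 137 [[266.7 221.7]]
[[275.7 258.6]
 [275.9 274.3]
 [275.8 266.5]]
```

```bash
python3 -m jog '[{"offset":[0,0,8],"turn":0},{"offset":[0,0,16],"turn":0},{"offset":[0,0,24],"turn":0},{"offset":[0,0,32],"turn":0},{"offset":[0,0,40],"turn":0},{"offset":[0,0,48],"turn":0},{"offset":[0,0,56],"turn":0},{"offset":[0,0,62],"turn":0},{"offset":[0,0,65],"turn":0},{"offset":[0,0,65],"turn":0}]'
python3 -m jog '[{"offset":[0,0,0],"turn":0},{"offset":[0,0,0],"turn":0},{"offset":[0,0,0],"turn":0},{"offset":[0,0,0],"turn":0},{"offset":[0,0,0],"turn":0},{"offset":[0,0,0],"turn":0},{"offset":[0,0,0],"turn":0},{"offset":[0,0,0],"turn":0},{"offset":[0,0,0],"turn":0},{"offset":[0,0,0],"turn":0}]' 0 80
```

```text
time_s: 15.75
tcp_pos: [486.3, -348.1, 68.2]
tool_rot: [-0.094, 0.996, 0.0, -0.001]
wrist_force: [0.6, -0.5, 0.6]
finger_gap: 38.5
grip_force: 0.0
time_s: 16.58
tcp_pos: [486.8, -347.7, 69.6]
tool_rot: [-0.094, 0.996, 0.0, 0.0]
wrist_force: [0.1, 5.4, 3.0]
finger_gap: 9.9
grip_force: 79.0
```

```bash
python3 -m jog '[{"offset":[0,0.4,-2],"turn":0},{"offset":[0,0.8,-5],"turn":0},{"offset":[0,0.8,-9],"turn":0},{"offset":[0,0.8,-14],"turn":0},{"offset":[0,0.8,-20],"turn":0},{"offset":[0,0.8,-28],"turn":0},{"offset":[0,0.8,-40],"turn":0},{"offset":[0,0.8,-50],"turn":0},{"offset":[0,0.8,-60],"turn":0},{"offset":[0,0.8,-60],"turn":0}]'
python3 - <<'E'
from h import *
np.set_printoptions(suppress=True,precision=2)
s=snap('side','s5.png')
c=lambda im,x,y,w,h,k: cv2.resize(im[y:y+h,x:x+w],None,fx=k,fy=k,interpolation=cv2.INTER_CUBIC)
cv2.imwrite('pics/m5.png',c(s['img'],220,190,120,120,5))
st=get_state();print(st['tcp_pos'],st['finger_gap'],st['wrist_force'])
E
```

```text
time_s: 17.42
tcp_pos: [487.9, -348.2, 132.1]
tool_rot: [-0.094, 0.996, -0.001, 0.002]
wrist_force: [0.4, -0.3, -0.6]
finger_gap: 10.1
grip_force: 78.3
[ 487.43 -347.89  130.83] 10.075843989074713 [ 0.67 -0.12 -0.58]
```

View pics/m5.png

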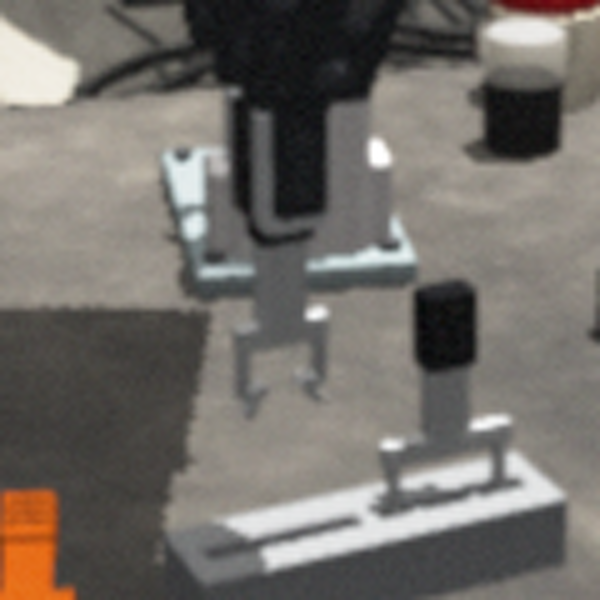

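```bash
python3 -m jog '[{"offset":[0,0,-25],"turn":0},{"offset":[0,0,-55],"turn":0},{"offset":[0,0,-84],"turn":0},{"offset":[-7,16,-84],"turn":0},{"offset":[-21,49,-84],"turn":0},{"offset":[-35,81,-84],"turn":0},{"offset":[-49,114,-84],"turn":0},{"offset":[-63,146,-84],"turn":0},{"offset":[-77,179,-84],"turn":0},{"offset":[-91,211,-84],"turn":0}]'
python3 -m jog '[{"offset":[-12,29,0],"turn":3},{"offset":[-23,54,0],"turn":6},{"offset":[-33,76,0],"turn":9},{"offset":[-41,95,0],"turn":12},{"offset":[-47,109,0],"turn":15},{"offset":[-49,114,0],"turn":16},{"offset":[-49,115,5],"turn":16},{"offset":[-49,115,15],"turn":16},{"offset":[-49,115,25],"turn":16},{"offset":[-49,115,25],"turn":16}]'
python3 - <<'E'
from h import *
np.set_printoptions(suppress=True,precision=2)
ts=snap('top','t6.png')
c=lambda im,x,y,w,h,k: cv2.resize(im[y:y+h,x:x+w],None,fx=k,fy=k,interpolation=cv2.INTER_CUBIC)
cv2.imwrite('pics/m6.png',np.hstack([c(ts['img'],170,150,80,80,5),c(snap('side')['img'],240,120,80,80,5)]))
st=get_state();print(st['tcp_pos'],R.from_quat(st['tool_rot']).as_matrix(),st['wrist_force'])
E
```

```text
time_s: 18.3
tcp_pos: [536.3, -121.5, 212.8]
tool_rot: [-0.094, 0.996, 0.0, -0.0]
wrist_force: [0.3, 0.6, 0.3]
finger_gap: 10.3
grip_force: 78.4
time_s: 19.13
tcp_pos: [561.3, -1.9, 185.0]
tool_rot: [0.046, 0.999, -0.0, -0.002]
wrist_force: [-1.3, 0.2, -0.3]
finger_gap: 9.9
grip_force: 78.3
[562.55  -1.89 187.19] [[-1.    0.09 -0.  ]
 [ 0.09  1.   -0.  ]
 [ 0.   -0.   -1.  ]] [ 0.51  0.03 -0.5 ]
```

View pics/m6.png

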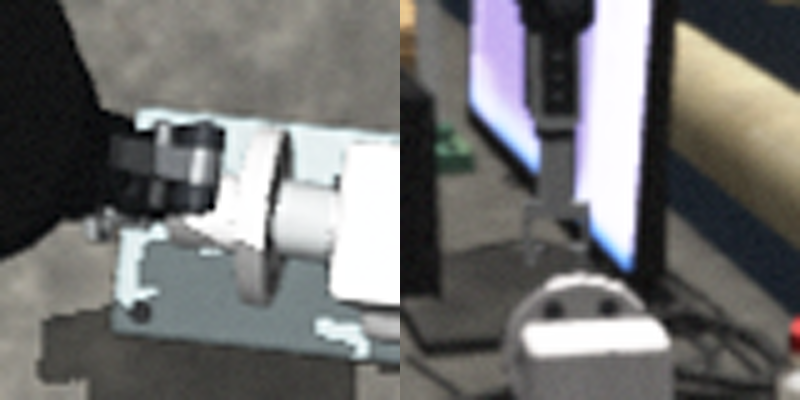

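```bash
python3 - <<'E'
from h import *
np.set_printoptions(suppress=True,precision=2)
s=snap('side');d=np.array([np.cos(1.4827),np.sin(1.4827)]);o=np.array([558.93,-52.59])
P=lambda x,y,z:np.r_[o+x*d+y*np.array([-d[1],d[0]]),z]
print('clip',proj(s,[[562.5,-1.9,149],[565.5,-1.9,149]]))
print('disc',proj(s,[P(-2,0,118),P(-2,32,105),P(-2,-32,105)]))
print('block corners',proj(s,[P(-28,28,122),P(-28,-28,122),P(-62,28,122),P(-62,-28,122)]))
c=P(39.5,0,100);print(c, (np.array([562.55,-1.89])-o)@d, (np.array([562.55,-1.89])-o)@[-d[1],d[0]])
# block top in image
im=s['img'];print(cv2.cvtColor(im,cv2.COLOR_BGR2GRAY)[186:198:3,258:300])
E
```

```text
clip [[271.77 160.18]
 [273.16 160.09]]
disc [[276.09 181.36]
 [260.56 188.35]
 [291.62 186.65]]
block corners [[263.97 183.87]
 [291.97 182.37]
 [266.22 188.96]
 [295.12 187.38]]
[562.41 -13.24 100.  ] 50.82188315809905 0.8547469008590636
[[ 76  77  72  97 114 119 186 242 253 254 254 254 254 254 254 254 254 254
  254 254 254 254 254 254 254 254 254 254 254 254 254 254 254 253 230 109
   42  40  42  40  41  38]
 [ 37  46  74 100 103  97 106 182 237 251 253 253 253 252 252 253 252 251
  251 250 249 248 247 244 242 243 243 242 242 240 237 232 230 229 220 178
  116 108 107 105  92  71]
 [110 107 100  99  97  77  76  85 100 110 111 112 107 109 109 111 109 111
  110 106 109 103 106 107 103 105 103 105 106 108 106 106 107 106 105 107
  100  88  90  87  87  86]
 [108 108 110 109 105 105  95  87  96 105 105 106 105 108 111 110 107 106
  109 103 107 105 104 104 105 106 109 103 108 105 107 102 104 106 105 106
   83  48  36  39  40  40]]
```

```bash
python3 -m jog '[{"offset":[0,0,2],"turn":0},{"offset":[0,0,4],"turn":0},{"offset":[0,0,6],"turn":0},{"offset":[0,0,8],"turn":0},{"offset":[0,0,9],"turn":0},{"offset":[0,0,10],"turn":0},{"offset":[0,0,11],"turn":0},{"offset":[0,0,12],"turn":0},{"offset":[0,0,12],"turn":0},{"offset":[0,0,12],"turn":0}]'
python3 -m jog '[{"offset":[0,0,0.3],"turn":0},{"offset":[0,0,0.6],"turn":0},{"offset":[0,0,0.9],"turn":0},{"offset":[0,0,1.2],"turn":0},{"offset":[0,0,1.5],"turn":0},{"offset":[0,0,1.8],"turn":0},{"offset":[0,0,2.1],"turn":0},{"offset":[0,0,2.4],"turn":0},{"offset":[0,0,2.7],"turn":0},{"offset":[0,0,3],"turn":0}]'
```

```text
time_s: 20.12
tcp_pos: [563.1, -1.0, 176.2]
tool_rot: [0.046, 0.999, -0.0, -0.0]
wrist_force: [-0.4, -0.1, 0.5]
finger_gap: 10.5
grip_force: 78.3
time_s: 20.95
tcp_pos: [563.2, -1.1, 173.2]
tool_rot: [0.046, 0.999, -0.0, 0.0]
wrist_force: [-1.4, 0.5, -0.6]
finger_gap: 10.4
grip_force: 78.3
```

```bash
python3 -m jog '[{"offset":[0,0,0.2],"turn":0},{"offset":[0,0,0.4],"turn":0},{"offset":[0,0,0.6],"turn":0},{"offset":[0,0,0.8],"turn":0},{"offset":[0,0,1.0],"turn":0},{"offset":[0,0,1.2],"turn":0},{"offset":[0,0,1.4],"turn":0},{"offset":[0,0,1.6],"turn":0},{"offset":[0,0,1.8],"turn":0},{"offset":[0,0,2],"turn":0}]'
```

```text
time_s: 21.78
tcp_pos: [563.2, -1.0, 171.2]
tool_rot: [0.046, 0.999, 0.0, -0.0]
wrist_force: [-0.3, 0.7, -0.4]
finger_gap: 10.0
grip_force: 78.3
```

```bash
python3 -m jog '[{"offset":[0,0,0.2],"turn":0},{"offset":[0,0,0.4],"turn":0},{"offset":[0,0,0.6],"turn":0},{"offset":[0,0,0.8],"turn":0},{"offset":[0,0,1.0],"turn":0},{"offset":[0,0,1.2],"turn":0},{"offset":[0,0,1.4],"turn":0},{"offset":[0,0,1.6],"turn":0},{"offset":[0,0,1.8],"turn":0},{"offset":[0,0,2],"turn":0}]'
```

```text
time_s: 22.62
tcp_pos: [563.2, -1.1, 169.2]
tool_rot: [0.046, 0.999, 0.0, 0.0]
wrist_force: [0.3, 0.7, -0.4]
finger_gap: 10.0
grip_force: 78.3
```

```bash
python3 -m jog '[{"offset":[0,-1,0],"turn":0},{"offset":[0,-2,0],"turn":0},{"offset":[0,-3,0],"turn":0},{"offset":[0,-4,0],"turn":0},{"offset":[0,-5,0],"turn":0},{"offset":[0,-6,0],"turn":0},{"offset":[0,-7,0],"turn":0},{"offset":[0,-8,0],"turn":0},{"offset":[0,-9,0],"turn":0},{"offset":[0,-9,0],"turn":0}]'
python3 -m jog '[{"offset":[0,-0.2,0],"turn":0},{"offset":[0,-0.4,0],"turn":0},{"offset":[0,-0.6,0],"turn":0},{"offset":[0,-0.8,0],"turn":0},{"offset":[0,-1,0],"turn":0},{"offset":[0,-1.2,0],"turn":0},{"offset":[0,-1.4,0],"turn":0},{"offset":[0,-1.6,0],"turn":0},{"offset":[0,-1.8,0],"turn":0},{"offset":[0,-2,0],"turn":0}]'
```

```text
time_s: 23.45
tcp_pos: [562.3, -10.2, 169.2]
tool_rot: [0.046, 0.999, 0.0, -0.0]
wrist_force: [-0.8, 1.7, 0.2]
finger_gap: 10.2
grip_force: 78.3
time_s: 24.28
tcp_pos: [562.2, -12.0, 169.2]
tool_rot: [0.046, 0.999, 0.0, 0.0]
wrist_force: [0.6, 0.9, -0.2]
finger_gap: 9.8
grip_force: 78.3
```

```bash
python3 -m jog '[{"offset":[0,-0.2,0],"turn":0},{"offset":[0,-0.4,0],"turn":0},{"offset":[0,-0.6,0],"turn":0},{"offset":[0,-0.8,0],"turn":0},{"offset":[0,-1,0],"turn":0},{"offset":[0,-1.2,0],"turn":0},{"offset":[0,-1.4,0],"turn":0},{"offset":[0,-1.5,0],"turn":0},{"offset":[0,-1.5,0],"turn":0},{"offset":[0,-1.5,0],"turn":0}]'
```

```text
time_s: 25.12
tcp_pos: [562.0, -13.5, 169.2]
tool_rot: [0.046, 0.999, 0.0, 0.0]
wrist_force: [-0.0, -0.1, -0.4]
finger_gap: 10.3
grip_force: 78.3
```

```bash
python3 -m jog '[{"offset":[0,-0.2,0],"turn":0},{"offset":[0,-0.4,0],"turn":0},{"offset":[0,-0.6,0],"turn":0},{"offset":[0,-0.8,0],"turn":0},{"offset":[0,-1,0],"turn":0},{"offset":[0,-1,0],"turn":0},{"offset":[0,-1,0],"turn":0},{"offset":[0,-1,0],"turn":0},{"offset":[0,-1,0],"turn":0},{"offset":[0,-1,0],"turn":0}]'
```

```text
time_s: 25.95
tcp_pos: [561.9, -14.5, 169.2]
tool_rot: [0.046, 0.999, -0.0, -0.0]
wrist_force: [-0.5, 0.6, -0.8]
finger_gap: 10.2
grip_force: 78.3
```

```bash
python3 -m jog '[{"offset":[0,-0.2,0],"turn":0},{"offset":[0,-0.4,0],"turn":0},{"offset":[0,-0.6,0],"turn":0},{"offset":[0,-0.8,0],"turn":0},{"offset":[0,-1,0],"turn":0},{"offset":[0,-1.2,0],"turn":0},{"offset":[0,-1.2,0],"turn":0},{"offset":[0,-1.2,0],"turn":0},{"offset":[0,-1.2,0],"turn":0},{"offset":[0,-1.2,0],"turn":0}]'
```

```text
time_s: 26.78
tcp_pos: [561.8, -15.7, 169.2]
tool_rot: [0.046, 0.999, 0.0, -0.0]
wrist_force: [-0.5, -0.3, -0.2]
finger_gap: 9.8
grip_force: 78.3
```

```bash
python3 -m jog '[{"offset":[0,2,0],"turn":0},{"offset":[0,4,0],"turn":0},{"offset":[0,6,0],"turn":0},{"offset":[0,8,0],"turn":0},{"offset":[0,9,0],"turn":0},{"offset":[0,9,0.3],"turn":0},{"offset":[0,9,0.6],"turn":0},{"offset":[0,9,0.9],"turn":0},{"offset":[0,9,1.2],"turn":0},{"offset":[0,9,1.2],"turn":0}]'
python3 -m jog '[{"offset":[0,0,0.2],"turn":0},{"offset":[0,0,0.4],"turn":0},{"offset":[0,0,0.6],"turn":0},{"offset":[0,0,0.8],"turn":0},{"offset":[0,0,1.0],"turn":0},{"offset":[0,0,1.2],"turn":0},{"offset":[0,0,1.4],"turn":0},{"offset":[0,0,1.6],"turn":0},{"offset":[0,0,1.6],"turn":0},{"offset":[0,0,1.6],"turn":0}]'
```

```text
time_s: 27.62
tcp_pos: [562.6, -6.8, 167.9]
tool_rot: [0.046, 0.999, -0.0, -0.0]
wrist_force: [-0.9, -0.1, -0.3]
finger_gap: 9.9
grip_force: 78.3
time_s: 28.45
tcp_pos: [562.8, -6.7, 166.5]
tool_rot: [0.046, 0.999, 0.0, 0.0]
wrist_force: [1.1, -0.2, 0.2]
finger_gap: 10.0
grip_force: 78.3
```

```bash
python3 -m jog '[{"offset":[0,0,0.2],"turn":0},{"offset":[0,0,0.4],"turn":0},{"offset":[0,0,0.6],"turn":0},{"offset":[0,0,0.8],"turn":0},{"offset":[0,0,1.0],"turn":0},{"offset":[0,0,1.2],"turn":0},{"offset":[0,0,1.4],"turn":0},{"offset":[0,0,1.6],"turn":0},{"offset":[0,0,1.6],"turn":0},{"offset":[0,0,1.6],"turn":0}]'
```

```text
time_s: 29.28
tcp_pos: [563.1, -6.7, 165.2]
tool_rot: [0.045, 0.999, 0.0, 0.0]
wrist_force: [1.0, -0.1, 4.4]
finger_gap: 10.4
grip_force: 78.8
```

```bash
python3 -m jog '[{"offset":[-0.3,0,-0.5],"turn":0},{"offset":[-0.3,0,-1],"turn":0},{"offset":[-0.3,-1,-1],"turn":0},{"offset":[-0.3,-2,-1],"turn":0},{"offset":[-0.3,-3,-1],"turn":0},{"offset":[-0.3,-4,-1],"turn":0},{"offset":[-0.3,-4.5,-1],"turn":0},{"offset":[-0.3,-5,-1],"turn":0},{"offset":[-0.3,-5.5,-1],"turn":0},{"offset":[-0.3,-5.5,-1],"turn":0}]'
python3 -m jog '[{"offset":[0,-0.2,0],"turn":0},{"offset":[0,-0.4,0],"turn":0},{"offset":[0,-0.6,0],"turn":0},{"offset":[0,-0.8,0],"turn":0},{"offset":[0,-1,0],"turn":0},{"offset":[0,-1.2,0],"turn":0},{"offset":[0,-1.4,0],"turn":0},{"offset":[0,-1.5,0],"turn":0},{"offset":[0,-1.5,0],"turn":0},{"offset":[0,-1.5,0],"turn":0}]'
```

```text
time_s: 30.12
tcp_pos: [562.3, -12.4, 165.7]
tool_rot: [0.046, 0.999, -0.0, -0.0]
wrist_force: [1.6, 0.7, 0.3]
finger_gap: 9.9
grip_force: 78.4
time_s: 30.95
tcp_pos: [562.2, -13.8, 165.7]
tool_rot: [0.046, 0.999, -0.0, -0.0]
wrist_force: [1.0, 0.5, 0.9]
finger_gap: 10.3
grip_force: 78.4
```

```bash
python3 -m jog '[{"offset":[0,-0.2,0],"turn":0},{"offset":[0,-0.4,0],"turn":0},{"offset":[0,-0.6,0],"turn":0},{"offset":[0,-0.8,0],"turn":0},{"offset":[0,-1,0],"turn":0},{"offset":[0,-1.2,0],"turn":0},{"offset":[0,-1.2,0],"turn":0},{"offset":[0,-1.2,0],"turn":0},{"offset":[0,-1.2,0],"turn":0},{"offset":[0,-1.2,0],"turn":0}]'
```

```text
time_s: 31.78
tcp_pos: [562.1, -14.9, 165.8]
tool_rot: [0.046, 0.999, -0.0, -0.0]
wrist_force: [-1.0, -0.1, -0.8]
finger_gap: 10.3
grip_force: 78.4
```

```bash
python3 -m jog '[{"offset":[0,-0.2,0],"turn":0},{"offset":[0,-0.4,0],"turn":0},{"offset":[0,-0.6,0],"turn":0},{"offset":[0,-0.8,0],"turn":0},{"offset":[0,-1,0],"turn":0},{"offset":[0,-1.2,0],"turn":0},{"offset":[0,-1.2,0],"turn":0},{"offset":[0,-1.2,0],"turn":0},{"offset":[0,-1.2,0],"turn":0},{"offset":[0,-1.2,0],"turn":0}]'
```

```text
time_s: 32.62
tcp_pos: [562.1, -16.1, 165.8]
tool_rot: [0.046, 0.999, -0.0, -0.0]
wrist_force: [-0.5, -0.3, 0.5]
finger_gap: 9.7
grip_force: 78.4
```

```bash
python3 -m jog '[{"offset":[0,-0.2,0],"turn":0},{"offset":[0,-0.4,0],"turn":0},{"offset":[0,-0.6,0],"turn":0},{"offset":[0,-0.8,0],"turn":0},{"offset":[0,-1,0],"turn":0},{"offset":[0,-1.2,0],"turn":0},{"offset":[0,-1.2,0],"turn":0},{"offset":[0,-1.2,0],"turn":0},{"offset":[0,-1.2,0],"turn":0},{"offset":[0,-1.2,0],"turn":0}]'
```

```text
time_s: 33.45
tcp_pos: [562.1, -17.1, 165.8]
tool_rot: [0.046, 0.999, 0.0, 0.0]
wrist_force: [0.6, 4.0, -0.4]
finger_gap: 10.0
grip_force: 78.5
```

```bash
python3 -m jog '[{"offset":[0,0.4,0],"turn":0},{"offset":[0,0.9,0],"turn":0},{"offset":[0,0.9,0.4],"turn":0},{"offset":[0,0.9,0.8],"turn":0},{"offset":[0,0.9,1.2],"turn":0},{"offset":[0,0.9,1.6],"turn":0},{"offset":[0,0.9,2],"turn":0},{"offset":[0,0.9,2.4],"turn":0},{"offset":[0,0.9,2.8],"turn":0},{"offset":[0,0.9,2.8],"turn":0}]'
```

```text
time_s: 34.28
tcp_pos: [562.0, -16.6, 162.9]
tool_rot: [0.046, 0.999, -0.0, -0.0]
wrist_force: [0.3, 0.1, -0.6]
finger_gap: 9.9
grip_force: 78.4
```

```bash
python3 -m jog '[{"offset":[0,0,0.4],"turn":0},{"offset":[0,0,0.8],"turn":0},{"offset":[0,0,1.2],"turn":0},{"offset":[0,0,1.6],"turn":0},{"offset":[0,0,2],"turn":0},{"offset":[0,0,2.4],"turn":0},{"offset":[0,0,2.8],"turn":0},{"offset":[0,0,3.2],"turn":0},{"offset":[0,0,3.2],"turn":0},{"offset":[0,0,3.2],"turn":0}]'
```

```text
time_s: 35.12
tcp_pos: [562.6, -16.5, 160.5]
tool_rot: [0.045, 0.999, -0.0, 0.001]
wrist_force: [-0.2, 0.1, 4.9]
finger_gap: 10.5
grip_force: 79.1
```

```bash
python3 -m jog '[{"offset":[-0.3,0,0.4],"turn":0},{"offset":[-0.4,0,0.8],"turn":0},{"offset":[-0.4,0,1.2],"turn":0},{"offset":[-0.4,0,1.6],"turn":0},{"offset":[-0.4,0,2],"turn":0},{"offset":[-0.4,0,2.4],"turn":0},{"offset":[-0.4,0,2.8],"turn":0},{"offset":[-0.4,0,3],"turn":0},{"offset":[-0.4,0,3],"turn":0},{"offset":[-0.4,0,3],"turn":0}]'
```

```text
time_s: 35.95
tcp_pos: [563.6, -16.5, 159.3]
tool_rot: [0.045, 0.999, -0.0, 0.002]
wrist_force: [-3.0, 0.5, 16.8]
finger_gap: 9.6
grip_force: 80.8
```

```bash
python3 -m jog '[{"offset":[0.3,0,0.3],"turn":0},{"offset":[0.6,0,0.6],"turn":0},{"offset":[0.8,0,0.9],"turn":0},{"offset":[0.8,0,1.2],"turn":0},{"offset":[0.8,0,1.5],"turn":0},{"offset":[0.8,0,1.8],"turn":0},{"offset":[0.8,0,2],"turn":0},{"offset":[0.8,0,2],"turn":0},{"offset":[0.8,0,2],"turn":0},{"offset":[0.8,0,2],"turn":0}]'
```

```text
time_s: 36.78
tcp_pos: [562.0, -16.3, 155.0]
tool_rot: [0.046, 0.999, 0.0, 0.0]
wrist_force: [0.4, 0.8, 2.5]
finger_gap: 10.1
grip_force: 78.9
```

```bash
python3 -m jog '[{"offset":[0,0,0.5],"turn":0},{"offset":[0,0,1],"turn":0},{"offset":[0,0,1.5],"turn":0},{"offset":[0,0,2],"turn":0},{"offset":[0,0,2.5],"turn":0},{"offset":[0,0,3],"turn":0},{"offset":[0,0,3.5],"turn":0},{"offset":[0,0,4],"turn":0},{"offset":[0,0,4.4],"turn":0},{"offset":[0,0,4.4],"turn":0}]'
```

```text
time_s: 37.62
tcp_pos: [561.8, -16.3, 150.3]
tool_rot: [0.046, 0.999, 0.0, 0.0]
wrist_force: [3.3, 1.5, -1.6]
finger_gap: 10.0
grip_force: 78.2
```

```bash
python3 -m jog '[{"offset":[0,0,0.3],"turn":0},{"offset":[0,0,0.6],"turn":0},{"offset":[0,0,0.9],"turn":0},{"offset":[0,0,1.2],"turn":0},{"offset":[0,0,1.5],"turn":0},{"offset":[0,0,1.8],"turn":0},{"offset":[0,0,1.8],"turn":0},{"offset":[0,0,1.8],"turn":0},{"offset":[0,0,1.8],"turn":0},{"offset":[0,0,1.8],"turn":0}]'
```

```text
time_s: 38.45
tcp_pos: [561.9, -16.3, 149.0]
tool_rot: [0.046, 0.999, 0.0, 0.0]
wrist_force: [1.4, 3.6, 5.2]
finger_gap: 10.0
grip_force: 79.2
```

```bash
python3 -m jog '[{"offset":[0,0,0.3],"turn":0},{"offset":[0,0,0.6],"turn":0},{"offset":[0,0,0.9],"turn":0},{"offset":[0,0,1.2],"turn":0},{"offset":[0,0,1.2],"turn":0},{"offset":[0,0,1.2],"turn":0},{"offset":[0,0,1.2],"turn":0},{"offset":[0,0,1.2],"turn":0},{"offset":[0,0,1.2],"turn":0},{"offset":[0,0,1.2],"turn":0}]'
```

```text
time_s: 39.28
tcp_pos: [562.1, -16.4, 148.7]
tool_rot: [0.045, 0.999, 0.0, 0.001]
wrist_force: [-1.8, 3.4, 12.3]
finger_gap: 10.0
grip_force: 80.2
```

```bash
python3 -m jog '[{"offset":[0,0.2,-0.5],"turn":0},{"offset":[0,0.3,-1],"turn":0},{"offset":[0,0.3,-1.5],"turn":0},{"offset":[0,0.3,-1.7],"turn":0},{"offset":[0,0.3,-1.7],"turn":0},{"offset":[0,0.3,-1.7],"turn":0},{"offset":[0,0.3,-1.7],"turn":0},{"offset":[0,0.3,-1.7],"turn":0},{"offset":[0,0.3,-1.7],"turn":0},{"offset":[0,0.3,-1.7],"turn":0}]'
python3 -m jog '[{"offset":[0,0,0],"turn":0},{"offset":[0,0,0],"turn":0},{"offset":[0,0,0],"turn":0},{"offset":[0,0,0],"turn":0},{"offset":[0,0,0],"turn":0},{"offset":[0,0,0],"turn":0},{"offset":[0,0,-2],"turn":0},{"offset":[0,0,-6],"turn":0},{"offset":[0,0,-12],"turn":0},{"offset":[0,0,-20],"turn":0}]' 40
python3 -m jog '[{"offset":[0,0,-12],"turn":0},{"offset":[0,0,-30],"turn":0},{"offset":[0,0,-55],"turn":0},{"offset":[0,0,-80],"turn":0},{"offset":[-5,30,-90],"turn":0},{"offset":[-5,60,-90],"turn":0},{"offset":[0,95,-90],"turn":0},{"offset":[0,130,-90],"turn":0},{"offset":[0,150,-90],"turn":0},{"offset":[0,150,-90],"turn":0}]'
python3 - <<'E'
from h import *
ts=snap('top','t9.png');s=snap('side','s9.png')
c=lambda im,x,y,w,h,k: cv2.resize(im[y:y+h,x:x+w],None,fx=k,fy=k,interpolation=cv2.INTER_CUBIC)
cv2.imwrite('pics/m9.png',np.hstack([c(ts['img'],180,160,80,80,5),c(s['img'],240,130,80,80,5)]))
E
```

```text
time_s: 40.12
tcp_pos: [561.7, -16.2, 149.0]
tool_rot: [0.046, 0.999, -0.0, -0.0]
wrist_force: [3.4, -0.4, 2.0]
finger_gap: 10.0
grip_force: 78.7
time_s: 40.95
tcp_pos: [561.5, -16.1, 169.5]
tool_rot: [0.046, 0.999, -0.0, -0.0]
wrist_force: [1.2, -0.2, -0.1]
finger_gap: 34.3
grip_force: 0.0
time_s: 41.78
tcp_pos: [575.8, 136.8, 259.8]
tool_rot: [0.044, 0.999, 0.0, 0.0]
wrist_force: [-0.2, -1.6, 0.5]
finger_gap: 34.1
grip_force: 0.0
```

View pics/m9.png

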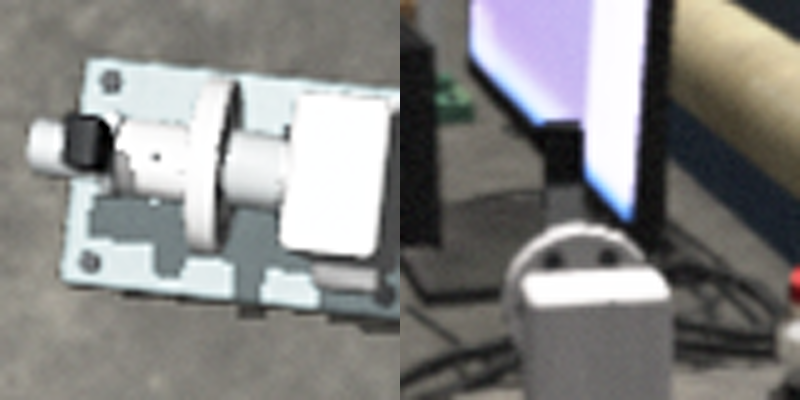

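```bash
python3 -c "
from rig import close_job
print(close_job())"
```

```text
the job is handed in; nothing more can be done
None
```

The wheel is home against the shoulder and the smaller clip is snapped in beside the hub, seated to its hard stop and released. I handed the job in at about 42 s; I stopped at contact on the wheel, the hub (about 4 N) and the clip (about 17 N at most in the readings). I left the larger clip and the other things alone.

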